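# Kick out, rock free and hold the locating block of a test jig

## Task

Get the locating block out of its spring-roller nest: first press the red kick-out pedal fully down to its stop, which starts the block. Then take the block by its blue lug and, instead of pulling it straight out, rock it clearly (six degrees or so) with the yellow-striped end coming up first and then the other way with the plain end coming up, until it is free. Finish while still holding it, level and still, just clear above its nest (a finger's width or two above the posts); do not put it down or disturb the loose things round about.

Things in the scene. Friction and masses are not known exactly. Their poses are not given: they have to be found in the camera images.
- nest: The nest, fixed: aluminium base plate 150 x 118 x 8 mm (x -115 to 35, y -59 to 59 mm), grey walls and posts. Origin on the bench under the middle of the seated block; x points away from the pedal, y along the block's length to its yellow-striped end, z up. Side walls (inner faces at x = -16 and 16 mm) reach z = 44 mm, end posts (y = 33 to 55 mm at each end, 32 mm wide) z = 52 mm, the highest.
- nest_seat (a point): Middle of the nest's seat floor (two ledges), 24 mm above the bench: the block's underside rests here at the start.
- nest_roller (a point): One of the two sprung rollers, in the striped end's post, 43 mm above the bench; the other faces it in the other post. Each presses on the ribbed end of the block with about 15 N. Lifting one block end past its roller takes about 18 N, both at once about 35 N.
- block: Loose locating block, 0.2 to 0.3 kg: steel body 30 (x) x 56 (y) x 26 mm (z), two round ribs across each end (64 mm overall), centred on it an upright blue lug 26 (x) x 20 (y) mm, 26 to 60 mm above the underside; grip its 20 mm, fingers on the +y and -y faces. Origin: centre of underside; axes as the nest's while seated. Yellow stripe on the +y shoulder, two dark screws on the -y (plain) one.
- block_striped (a point): Underside of the block at its striped end (31 mm from the middle). The pedal throws the block up one notch, 8 to 10 mm above home, where the rollers snap in between the ribs and hold it. From there an end is free of its roller once raised 6 to 8 mm more.
- block_plain (a point): The same point at the block's plain end.
- block_lug (a point): Centre of the top face of the block's blue lug, 60 mm above the block's underside.
- block_axis (a point): An imagined point on the block's z axis, 200 mm above its underside, for judging how far the block leans: if the striped end is up it leans towards the nest's -y, if the plain end is up towards +y (12 mm is 3.4 degrees).
- pedal_top (a point): Middle of the upper face of the red pedal pad, which measures 34 (along the nest's x) x 40 mm (y). At rest about 36 mm above the bench, 100 mm from the nest's origin towards the nest's -x; fully pressed it has gone down 16 mm.
- pedal (a joint): Pedal angle: 0 at rest (up), 0.25 rad fully down on its stop. It turns about a pin along the nest's y axis, 34 mm from the nest's origin towards -x and 20 mm above the bench; its far end lifts the block. Springs back when let go. Pressing at the pad takes up to about 20 N until the block snaps up, then about 5 N.
- flux: Bystander: amber dropper bottle standing, 30 mm across, 95 mm high. Origin under its centre.
- spool: Bystander: blue spool of solder standing on its flange, 55 mm across, 45 mm high. Origin under its centre.
- pointer: Bystander: black computer mouse, 111 x 56 x 36 mm. Origin under its centre.
Not all that is in view belongs to the job. What is shaped like the nest but black is not meant.

How it is judged:
By the outcome, as a careful person would: the job done as asked, in the order asked, and still so for the second after the job is handed in, while the arm keeps its last pose, push and grip.
It also fails if it takes over 45 s, if anything falls off the work surface, if the arm or the gripper's body presses on something with over 40 N, if the wrist force passes 120 N, or if a joint passes its speed limit or range.

## Robot

A 7-joint arm with a two-finger parallel gripper is mounted at the origin on a cart in front of the work surface, level with it; the furniture and walls round the work are solid. World frame = base frame: x ahead of the robot, y to its left, z up, the work surface at z = 0. Lengths are in m, angles in rad, forces in N, time in s.
With the tool pointing down it reaches from about 0.4 to 0.85 m from the base axis. Payload 4.5 kg.
Tool frame: the origin (TCP) lies on the centre line of the jaws, within the pads' length; the fingertips stand r.tip_extent ahead of it and the grasp point (between the pads) is the TCP (r.tip_extent is the distance from the TCP to the fingertips, in m); z points along the fingers, y is the line along which they close (so a half turn about z gives the same grasp; the last joint's range is limited). The gripper opens to 88 mm and grips with 3 to 60 N. Pads are 18 mm wide; open, the fingers measure 123 mm over their backs; the gripper's body (75 mm by 187 mm) begins 45 mm behind the grasp point.
Start: joints at [-1.266, 0.689, -0.195, 1.565, 0.157, 0.902, -0.215], TCP at [0.167, 0.602, 0.258] pointing down, gripper open.
Joint ranges: [-3.01, 3.01], [-0.46, 2.08], [-1.47, 1.51], [0.13, 2.56], [-1, 4.14], [0.04, 2.09], [-2.66, 2.66]. Speed limits (rad/s): [2.57, 2.57, 3.14, 3.14, 3.14, 3.14, 3.14].

## Interface

Orientations are given as a unit quaternion [x, y, z, w].
In Python, from plant import sensors, vision, finish_job, r gives the robot as it stands. The module is installed in compiled form; this text tells all that it offers.
- The arm moves only by the tool step_arm, never from a script. Its argument "steps" is a list of rows, each a list of 2 entries, a list of its own where there are three numbers: the shift along the tool's x, y, z in cm, then the turn, a rotation vector about the tool's x, y, z in degrees. A call has 1 to 12 rows; each row shifts and turns the commanded pose from where the row before left it, along the tool's axes as they then stand; what a row does not reach is not made up. A row lasts 1/8 s, in which the tool goes at most 62.5 mm and 10.7 degrees, less where a joint would pass 70% of its speed; a pose out of reach is approached as far as the arm can. A call with a gripper value outside its range is refused whole. "claw" is the opening, from -1 (shut) to 1 (fully open), set as the call begins (left out, the last holds). The fingers move at their own pace and stop on an object; "grip_force" is the grip in N (left out, the last holds). Time passes only in rows, so rows that do not move let the fingers close. It gives the time, the measured TCP pose, the force, the opening and the grip force at its end, in the units of the state.
- sensors.get_state(): the state, without advancing time (a new reading comes with each control period).
- vision.snapshot(name): name is "side" or "top"; returns a dict with "img" (384x512x3 uint8, red, green, blue), "fx", "fy", "cx", "cy" (pixels), "position" and "rotation" of the camera in the world. Camera axes: x right, y down, z forward; pixel columns grow to the right and rows downward; lengths in m; the calibration is good to about 2 mm. A picture is of the moment at which its call begins. There is no depth.
- finish_job(): hands the job in; it is judged then, once.
The state is a dict: "clock": time; "q": joint angles; "qd": joint speeds; "joint_torque": joint torques, N m; "tool_pos": TCP position; "eef_rot": TCP orientation; "contact_force": force on the tool from outside, world axes, zero at the start; "moment": the same for the moment, N m; "opening": opening from 0.0 (shut) to 1.0 (fully open); "finger_force": force on a finger pad.
Only numpy, scipy, OpenCV 4.12 (cv2) and the standard library are available. Lean on these libraries where they do the work, as an engineer would, in place of code of your own. Each camera call takes 0.05 s, during which the arm holds its last target. There are 200 camera calls.

## Working session

There is one attempt and no reset: what is moved stays moved. The work goes in short steps, Python scripts to look and compute and a tool call to move; the robot and the scene stay as the last step left them, time stands still between calls to the robot, and variables do not carry over. Pictures are saved under pics/ and viewed, at most 10 in all, crops included, and the job is handed in when it is done.

Besides the shell and the picture viewer there is one more tool, called after "Request:" as a command line: name --argument value ..., lists and objects as JSON in quotes. step_arm: Moves the arm, as the interface text tells. Its arguments: {"type":"object","properties":{"steps":{"type":"array"},"claw":{"type":"number"},"grip_force":{"type":"number"}},"required":["steps"]}

```bash
mkdir -p pics
python3 - <<'E'
from plant import sensors, vision, r
import cv2, numpy as np
for n in ("top","side"):
    s=vision.snapshot(n); cv2.imwrite(f"pics/{n}0.png",s["img"][:,:,::-1])
    print(n,s["fx"],s["fy"],s["cx"],s["cy"],s["position"],np.round(s["rotation"],3).tolist())
    np.savez(f"{n}0.npz",**s)
st=sensors.get_state(); print(st["clock"],st["tool_pos"],st["eef_rot"],st["opening"],r.tip_extent)
E
```

```text
top 362.8365127316141 362.8365127316141 257.2471900307678 192.0259608239968 [0.36271684 0.14063035 1.01175524] [-0.703, 0.71, -0.029, 0.026]
side 420.2380443638486 420.2380443638486 253.27421977883986 192.22928707459522 [-0.10959347 -0.68714297  0.54142733] [0.788, -0.244, 0.163, -0.541]
0.1 [0.16710735 0.60169298 0.25701216] [ 1.34975303e-01  9.90848640e-01 -7.98616294e-04 -4.30011063e-05] 0.996471173084433 0.019
```

View pics/top0.png

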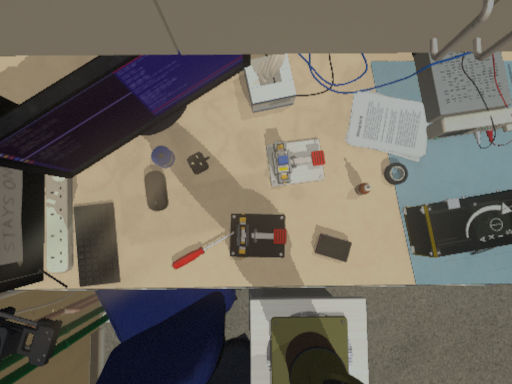

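View pics/side0.png

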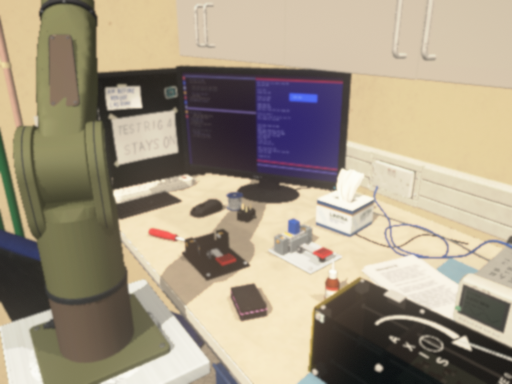

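```bash
cat > h.py <<'E'
import numpy as np, cv2
from scipy.spatial.transform import Rotation as R
def load(n): return dict(np.load(n))
def ray(s,u,v):
    M=R.from_quat(s["rotation"]).as_matrix()
    return M@np.array([(u-s["cx"])/s["fx"],(v-s["cy"])/s["fy"],1.])
def onz(s,u,v,z):
    d=ray(s,u,v); p=s["position"]; return p+d*(z-p[2])/d[2]
def proj(s,P):
    M=R.from_quat(s["rotation"]).as_matrix(); c=(np.asarray(P)-s["position"])@M
    return c[...,0]/c[...,2]*s["fx"]+s["cx"], c[...,1]/c[...,2]*s["fy"]+s["cy"]
def blobs(s,hlo,hhi,smin,vmin,box,amin=4):
    x0,y0,x1,y1=box; h=cv2.cvtColor(s["img"],cv2.COLOR_RGB2HSV)
    m=cv2.inRange(h,(hlo,smin,vmin),(hhi,255,255)); k=np.zeros_like(m); k[y0:y1,x0:x1]=m[y0:y1,x0:x1]
    n,l,st,c=cv2.connectedComponentsWithStats(k)
    return [(int(st[i,4]),c[i].round(1).tolist(),st[i,:4].tolist()) for i in range(1,n) if st[i,4]>=amin]
E
python3 - <<'E'
from h import *
t=load("top0.npz"); s=load("side0.npz")
a=cv2.resize(t["img"][130:195,255:345],(450*1,325),interpolation=cv2.INTER_CUBIC)
b=cv2.resize(s["img"][210:275,260:350],(450,325),interpolation=cv2.INTER_CUBIC)
cv2.imwrite("pics/c0.png",np.vstack([a,b])[:600,:,::-1])
for n,q,bx in (("top",t,(255,130,345,195)),("side",s,(260,210,350,275))):
    print(n,"blue",blobs(q,105,128,120,60,bx)); print("yel",blobs(q,20,34,130,100,bx)); print("red",blobs(q,0,6,140,80,bx),blobs(q,172,179,140,80,bx))
E
```

```text
top blue []
yel [(16, [280.1, 146.2], [278, 144, 5, 5]), (19, [283.1, 168.3], [279, 167, 9, 3]), (20, [283.8, 176.4], [281, 175, 6, 4])]
red [(155, [317.7, 157.6], [312, 151, 13, 14])] []
side blue [(19, [292.3, 222.4], [290, 221, 6, 4])]
yel []
red [(83, [322.6, 253.1], [315, 250, 16, 8])] []
```

View pics/c0.png

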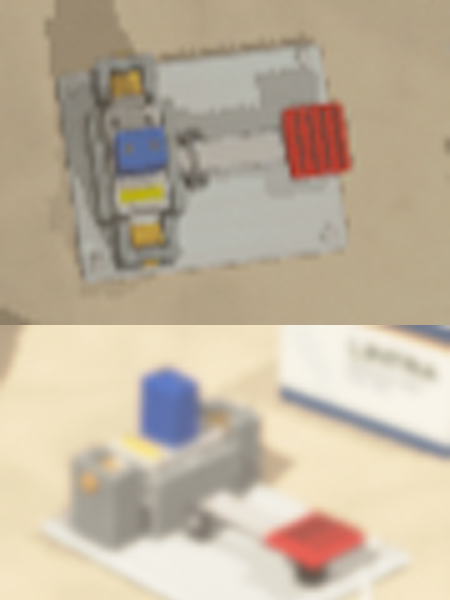

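Run:
```python
from h import *
t=load("top0.npz"); s=load("side0.npz")
C=np.array([onz(t,*p,.008) for p in [(266.6,145),(319.4,138.4),(324.6,179.4),(271.6,186.6)]]);print(C.round(4))
# nest coords corners: (35,-59),(-115,-59),(-115,59),(35,59)
N=np.array([(35,-59),(-115,-59),(-115,59),(35,59)])/1000.
M,_=cv2.estimateAffinePartial2D(N.astype(np.float64),C[:,:2].copy()); print(M, np.hypot(M[0,0],M[1,0]))
a=np.arctan2(M[1,0],M[0,0]);print("yaw nest",np.degrees(a),"origin",M[:,2])
ped=onz(t,317.7,157.6,.036); lug=onz(t,283.4,160,.084); print("ped",ped,"lug",lug)
v=lug-ped; print("yaw from ped-lug",np.degrees(np.arctan2(v[1],v[0])),np.hypot(*v[:2]))
print("side lug",onz(s,294,220.5,.084),"side ped",onz(s,322.6,253.1,.036))
for k,p in dict(flux=(364,188),spool=(396,173),mouse=(156,190),spool2=(163,157)).items(): print(k,onz(t,*p,.03))
print(R.from_quat([1.34975303e-01,9.90848640e-01,0,0]).as_matrix().round(3))
```

```text
[[ 0.5737  0.1076  0.008 ]
 [ 0.5909 -0.041   0.008 ]
 [ 0.4749 -0.0527  0.008 ]
 [ 0.4564  0.0953  0.008 ]]
[[-0.1125066  -0.98846632  0.51946664]
 [ 0.98846632 -0.1125066   0.06682928]] 0.9948484298337446
yaw nest 96.49342443326333 origin [0.51946664 0.06682928]
ped [ 0.53161023 -0.03002306  0.036     ] lug [0.51796801 0.06720632 0.084     ]
yaw from ped-lug 97.98700785956464 0.09818178154101835
side lug [0.52253224 0.06622863 0.084     ] side ped [ 0.52749199 -0.03860519  0.036     ]
flux [ 0.44777034 -0.15506499  0.03      ]
spool [ 0.48791936 -0.24395149  0.03      ]
mouse [0.44847218 0.40993107 0.03      ]
spool2 [0.53874779 0.3917917  0.03      ]
[[-0.964  0.267  0.   ]
 [ 0.267  0.964  0.   ]
 [ 0.     0.    -1.   ]]
```

Request:
step_arm --steps '[[[-2.6, -2.6, 0], [0, 0, 3.4]], [[-2.7, -2.4, 0], [0, 0, 3.4]], [[-2.9, -2.2, 0], [0, 0, 3.4]], [[-3.0, -2.1, 0], [0, 0, 3.4]], [[-3.1, -1.9, 0], [0, 0, 3.4]], [[-3.2, -1.7, 0], [0, 0, 3.4]], [[-3.3, -1.5, 0], [0, 0, 3.4]], [[-3.4, -1.3, 0], [0, 0, 3.4]], [[-3.5, -1.1, 0], [0, 0, 3.4]], [[-3.5, -0.9, 0], [0, 0, 3.4]]]' --claw -1 --grip_force 20

```text
clock: 1.35
tool_pos: [0.3476, 0.2847, 0.2576]
eef_rot: [0.42, 0.908, -0.0, -0.0]
contact_force: [0.3, -0.6, -0.2]
opening: 0.002
finger_force: 0.0
```

Request:
step_arm --steps '[[[-3.6, -0.7, 0], [0, 0, 3.4]], [[-3.6, -0.5, 0], [0, 0, 3.4]], [[-3.6, -0.3, 1], [0, 0, 3.4]], [[-3.7, 0, 1], [0, 0, 3.4]], [[-3.7, 0.2, 1], [0, 0, 3.4]], [[-3.6, 0.4, 1], [0, 0, 3.4]], [[-3.6, 0.6, 1], [0, 0, 3.4]], [[-3.6, 0.8, 1], [0, 0, 3.4]], [[-3.5, 1.0, 1], [0, 0, 3.4]], [[-3.4, 1.2, 1], [0, 0, 3.4]], [[0, 0, 0], [0, 0, 0]]]'

```text
clock: 2.72
tool_pos: [0.5275, -0.0353, 0.1768]
eef_rot: [0.668, 0.744, -0.001, 0.0]
contact_force: [0.9, 0.5, 0.3]
opening: 0.0
finger_force: 0.0
```

Run:
```python
from h import *
from plant import sensors
st=sensors.get_state(); p=np.array(st["tool_pos"]); Rt=R.from_quat(st["eef_rot"]).as_matrix()
print(p,np.round(st["q"],2),"tool y yaw",np.degrees(np.arctan2(Rt[1,1],Rt[0,1])),Rt[:,2])
a=np.radians(97);nx=np.array([np.cos(a),np.sin(a),0]);o=np.array([.520,.067,0])
tg=o-.102*nx+[0,0,.060]; print("delta tool cm",(Rt.T@(tg-p)*100).round(2))
```

```text
[ 0.52748515 -0.0352653   0.17681405] [-0.04  0.69  0.03  1.94 -0.03  0.52  0.12] tool y yaw 6.182232508643646 [-4.98024735e-04 -1.85260379e-03 -9.99998160e-01]
delta tool cm [ 0.07  0.51 11.68]
```

Request:
step_arm --steps '[[[0.1, 0.5, 2], [0, 0, -0.8]], [[0, 0, 2.5], [0, 0, 0]], [[0, 0, 2.5], [0, 0, 0]], [[0, 0, 2.5], [0, 0, 0]], [[0, 0, 1.7], [0, 0, 0]], [[0, 0, 0.3], [0, 0, 0]], [[0, 0, 0.3], [0, 0, 0]], [[0, 0, 0], [0, 0, 0]]]'

```text
clock: 3.72
tool_pos: [0.5322, -0.0304, 0.0602]
eef_rot: [0.661, 0.751, 0.0, 0.0]
contact_force: [0.3, -0.5, 0.3]
opening: 0.005
finger_force: 0.0
```

Run:
```python
from h import *
from plant import sensors,vision
st=sensors.get_state(); print(st["tool_pos"],st["contact_force"])
s=vision.snapshot("side");np.savez("side1.npz",**s)
b=cv2.resize(s["img"][200:280,260:360],(600,480),interpolation=cv2.INTER_CUBIC)
cv2.imwrite("pics/s1.png",b[:,:,::-1])
```

```text
[ 0.53219313 -0.0303791   0.06020456] [ 0.25501109 -0.46721093  0.33315838]
```

View pics/s1.png

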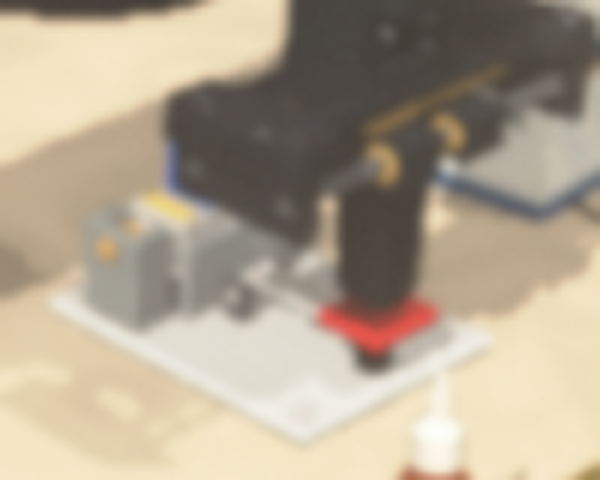

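Request:
step_arm --steps '[[[0, 0, 0.2], [0, 0, 0]], [[0, 0, 0.2], [0, 0, 0]], [[0, 0, 0.2], [0, 0, 0]], [[0, 0, 0.2], [0, 0, 0]], [[0, 0, 0.2], [0, 0, 0]]]'

```text
clock: 4.4
tool_pos: [0.5321, -0.0314, 0.0508]
eef_rot: [0.661, 0.75, -0.0, 0.001]
contact_force: [-2.0, -1.0, 19.5]
opening: 0.001
finger_force: 9.7
```

Request:
step_arm --steps '[[[0, 0, 0.2], [0, 0, 0]], [[0, 0, 0.2], [0, 0, 0]], [[0, 0, 0.2], [0, 0, 0]]]'

```text
clock: 4.78
tool_pos: [0.5322, -0.0322, 0.0449]
eef_rot: [0.661, 0.75, -0.0, 0.001]
contact_force: [-0.6, -3.7, 8.7]
opening: 0.006
finger_force: 4.7
```

Request:
step_arm --steps '[[[0, 0, 0.2], [0, 0, 0]], [[0, 0, 0.1], [0, 0, 0]]]'

```text
clock: 5.03
tool_pos: [0.5322, -0.0324, 0.041]
eef_rot: [0.661, 0.75, -0.0, 0.001]
contact_force: [-0.8, -4.9, 4.8]
opening: 0.003
finger_force: 2.9
```

Snapped up (19 N, then 5 N). On to the stop.

Request:
step_arm --steps '[[[0, 0, 0.1], [0, 0, 0]], [[0, 0, 0.1], [0, 0, 0]]]'

```text
clock: 5.28
tool_pos: [0.5323, -0.0324, 0.04]
eef_rot: [0.661, 0.75, -0.0, 0.001]
contact_force: [-1.9, -6.4, 21.1]
opening: 0.004
finger_force: 11.3
```

Request:
step_arm --steps '[[[0, 0, 0.1], [0, 0, 0]], [[0, 0, 0.1], [0, 0, 0]]]'

```text
clock: 5.52
tool_pos: [0.5323, -0.0325, 0.0394]
eef_rot: [0.662, 0.75, -0.0, 0.002]
contact_force: [-4.2, -5.6, 36.2]
opening: 0.004
finger_force: 18.1
```

Request:
step_arm --steps '[[[0, 0, -0.5], [0, 0, 0]], [[0, 0, -1.5], [0, 0, 0]], [[0, 0, -3], [0, 0, 0]], [[0, 0, -4], [0, 0, 0]], [[-1, 0, -4], [0, 0, 0]], [[-2, 0, -4], [0, 0, 0]], [[-2, 0, -1], [0, 0, 0]], [[0, 0, 0], [0, 0, 0]]]' --claw 0

```text
clock: 6.52
tool_pos: [0.5384, -0.0808, 0.2176]
eef_rot: [0.661, 0.75, 0.001, 0.001]
contact_force: [0.1, 0.3, -0.5]
opening: 0.499
finger_force: 0.0
```

Run:
```python
from h import *
from plant import sensors,vision
st=sensors.get_state(); p=np.array(st["tool_pos"]); Rt=R.from_quat(st["eef_rot"]).as_matrix(); print(p,st["opening"],st["contact_force"])
ims=[]
for n,bx in (("side",(260,200,360,280)),("top",(255,125,345,197))):
    s=vision.snapshot(n);np.savez(n+"2.npz",**s); x0,y0,x1,y1=bx
    ims.append(cv2.resize(s["img"][y0:y1,x0:x1],(400,320),interpolation=cv2.INTER_CUBIC))
    print(n,"blue",blobs(s,105,125,100,50,bx),"red",blobs(s,0,6,140,80,bx),"yel",blobs(s,20,34,120,100,bx))
cv2.imwrite("pics/c2.png",np.hstack(ims)[:,:,::-1])
```

```text
[ 0.53841498 -0.08083698  0.21756902] 0.4987052441558049 [ 0.08939218  0.3151227  -0.52444975]
side blue [(109, [293.1, 222.8], [289, 217, 10, 13])] red [(87, [322.6, 253.0], [315, 249, 16, 10])] yel []
top blue [(49, [283.0, 158.9], [279, 155, 9, 8])] red [(154, [317.8, 157.6], [312, 151, 13, 14])] yel [(21, [279.8, 146.1], [277, 144, 6, 5]), (21, [283.1, 167.9], [279, 167, 9, 3]), (20, [283.6, 176.4], [281, 175, 6, 4])]
```

View pics/c2.png

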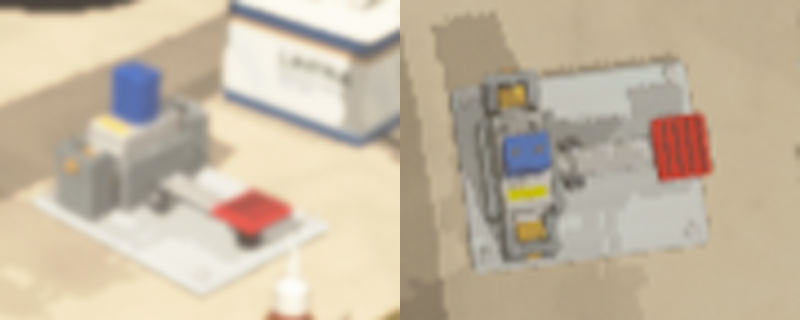

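Run:
```python
from h import *
from plant import sensors
t=load("top2.npz"); s=load("side2.npz")
a=onz(t,283.3,159.1,.092); b=onz(s,293.3,222.9,.076); print(a,b)
# yaw check: posts' amber rollers & stripe
P=onz(t,279.8,146.1,.045)-onz(t,283.6,176.4,.045); print("roller axis yaw (-y nest)",np.degrees(np.arctan2(P[1],P[0])))
ped=onz(t,317.8,157.6,.036); v=a-ped; print("ped-lug yaw",np.degrees(np.arctan2(v[1],v[0])))
st=sensors.get_state(); p=np.array(st["tool_pos"]); Rt=R.from_quat(st["eef_rot"]).as_matrix()
print("tool yaw",np.degrees(np.arctan2(Rt[1,1],Rt[0,1])))
g=(a+b)/2; g[2]=.083; print(g,"delta cm",(Rt.T@(g-p)*100).round(2))
```

```text
[0.51896072 0.06805627 0.092     ] [0.52286067 0.06911631 0.076     ]
roller axis yaw (-y nest) 6.137193258107034
ped-lug yaw 97.32723924863325
tool yaw 7.354267476229169
[0.5209107  0.06858629 0.083     ] delta cm [14.78  0.26 13.33]
```

Request:
step_arm --steps '[[[3, 0, 0], [0, 0, 0]], [[4, 0.1, 0], [0, 0, 0]], [[4, 0.2, 0], [0, 0, 0]], [[3.8, 0, 2], [0, 0, 0]], [[0, 0, 3], [0, 0, 0]], [[0, 0, 3], [0, 0, 0]], [[0, 0, 2.5], [0, 0, 0]], [[0, 0, 1.5], [0, 0, 0]], [[0, 0, 1.0], [0, 0, 0]], [[0, 0, 0.3], [0, 0, 0]], [[0, 0, 0], [0, 0, 0]]]'

```text
clock: 8.0
tool_pos: [0.5226, 0.0672, 0.084]
eef_rot: [0.661, 0.751, 0.0, 0.0]
contact_force: [-0.3, 0.4, 0.0]
opening: 0.501
finger_force: 0.0
```

Request:
step_arm --steps '[[[0, 0, 0], [0, 0, 0]], [[0, 0, 0], [0, 0, 0]], [[0, 0, 0], [0, 0, 0]], [[0, 0, 0], [0, 0, 0]], [[0, 0, 0], [0, 0, 0]], [[0, 0, 0], [0, 0, 0]]]' --claw -1 --grip_force 15

```text
clock: 8.75
tool_pos: [0.522, 0.067, 0.0839]
eef_rot: [0.661, 0.751, -0.0, -0.0]
contact_force: [-3.1, 0.2, 4.9]
opening: 0.226
finger_force: 15.0
```

Run:
```python
from h import *
from plant import sensors,vision
st=sensors.get_state(); Rt=R.from_quat(st["eef_rot"]).as_matrix()
print("F tool",(Rt.T@st["contact_force"]).round(2),"M tool",(Rt.T@st["moment"]).round(3),st["opening"]*88)
s=vision.snapshot("side");np.savez("side3.npz",**s)
cv2.imwrite("pics/s3.png",cv2.resize(s["img"][190:280,250:360],(660,540),interpolation=cv2.INTER_CUBIC)[:,:,::-1])
```

```text
F tool [ 0.55 -3.01 -4.89] M tool [ 0.58  -0.043  0.074] 19.851266806135456
```

View pics/s3.png

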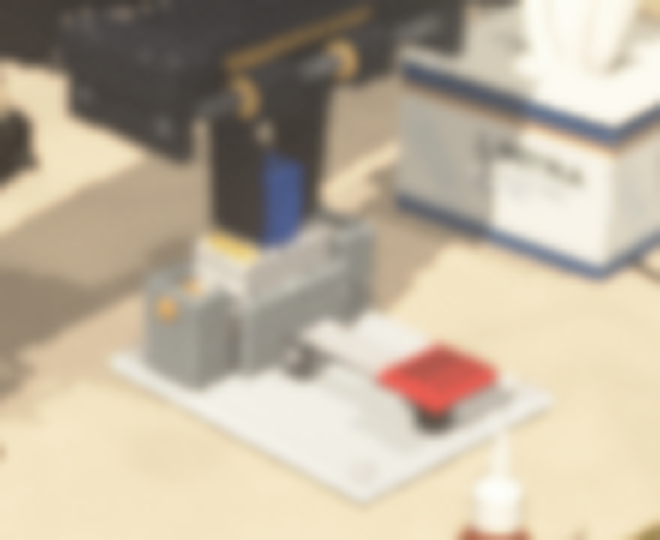

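Request:
step_arm --steps '[[[0, -0.05, 0], [0, 0, 0]], [[0, -0.05, 0], [0, 0, 0]], [[0, 0, 0], [0, 0, 0]], [[0, 0, 0], [0, 0, 0]]]' --grip_force 60

```text
clock: 9.3
tool_pos: [0.5219, 0.067, 0.0839]
eef_rot: [0.661, 0.751, 0.0, 0.0]
contact_force: [-1.7, 0.1, 5.4]
opening: 0.222
finger_force: 60.0
```

```bash
cat > st.py <<'E'
from h import *
from plant import sensors
st=sensors.get_state(); Rt=R.from_quat(st["eef_rot"]).as_matrix(); p=np.array(st["tool_pos"])
a=np.radians(97.35); N=np.array([[np.cos(a),np.sin(a),0],[-np.sin(a),np.cos(a),0],[0,0,1]])
T=N@Rt@np.diag([1,-1,-1])
print("t",st["clock"],"nest TCP mm",(N@(p-[.521,.0675,0])*1000).round(1),"tilt xyz deg",np.degrees(R.from_matrix(T).as_rotvec()).round(2),
 "F nest",(N@st["contact_force"]).round(1),"M",(N@st["moment"]).round(2),"open mm",round(st["opening"]*88,2),"ff",round(float(np.max(st["finger_force"])),1))
E
python3 st.py
```

```text
t 9.3 nest TCP mm [-0.6 -0.8 83.9] tilt xyz deg [-0.06 -0.   -0.08] F nest [0.3 1.7 5.4] M [ 0.36  0.12 -0.16] open mm 19.55 ff 60.0
```

Request:
step_arm --steps '[[[0, 0.07, -0.055], [1, 0, 0]], [[0, 0.07, -0.055], [1, 0, 0]], [[0, 0.07, -0.055], [1, 0, 0]], [[0, 0, 0], [0, 0, 0]]]'

```text
clock: 9.8
tool_pos: [0.5231, 0.0673, 0.0839]
eef_rot: [0.66, 0.75, -0.02, -0.018]
contact_force: [-1.1, -0.6, -21.5]
opening: 0.222
finger_force: 60.7
```

```bash
python3 st.py
```

```text
t 9.8 nest TCP mm [-0.5 -2.  83.9] tilt xyz deg [ 3.12 -0.   -0.06] F nest [ -0.5   1.2 -21.5] M [-1.21  0.13 -0.18] open mm 19.52 ff 60.7
```

Request:
step_arm --steps '[[[0, 0.07, -0.045], [1, 0, 0]], [[0, 0.07, -0.045], [1, 0, 0]], [[0, 0.07, -0.045], [1, 0, 0]], [[0, 0, 0], [0, 0, 0]]]'

```text
clock: 10.3
tool_pos: [0.5267, 0.0677, 0.0872]
eef_rot: [0.66, 0.75, -0.039, -0.034]
contact_force: [2.2, -0.2, -6.1]
opening: 0.217
finger_force: 59.9
```

```bash
python3 st.py
```

```text
t 10.3 nest TCP mm [-0.5 -5.7 87.2] tilt xyz deg [ 5.91 -0.01 -0.07] F nest [-0.5 -2.1 -6.1] M [-0.62  0.13 -0.18] open mm 19.14 ff 59.9
```

Request:
step_arm --steps '[[[0, 0.07, -0.05], [1, 0, 0]], [[0, 0.03, -0.03], [0.6, 0, 0]], [[0, 0, 0], [0, 0, 0]], [[0, 0, 0], [0, 0, 0]]]'

```text
clock: 10.8
tool_pos: [0.5275, 0.0678, 0.0879]
eef_rot: [0.659, 0.749, -0.049, -0.043]
contact_force: [2.7, 0.4, 1.7]
opening: 0.222
finger_force: 59.9
```

```bash
python3 st.py
python3 - <<'E'
from h import *
from plant import vision
s=vision.snapshot("side");np.savez("side4.npz",**s)
cv2.imwrite("pics/s4.png",cv2.resize(s["img"][210:270,260:335],(750,600),interpolation=cv2.INTER_CUBIC)[:,:,::-1])
E
```

```text
t 10.8 nest TCP mm [-0.5 -6.5 87.9] tilt xyz deg [ 7.49 -0.01 -0.07] F nest [ 0.1 -2.7  1.7] M [-0.61  0.1  -0.13] open mm 19.53 ff 59.9
```

View pics/s4.png

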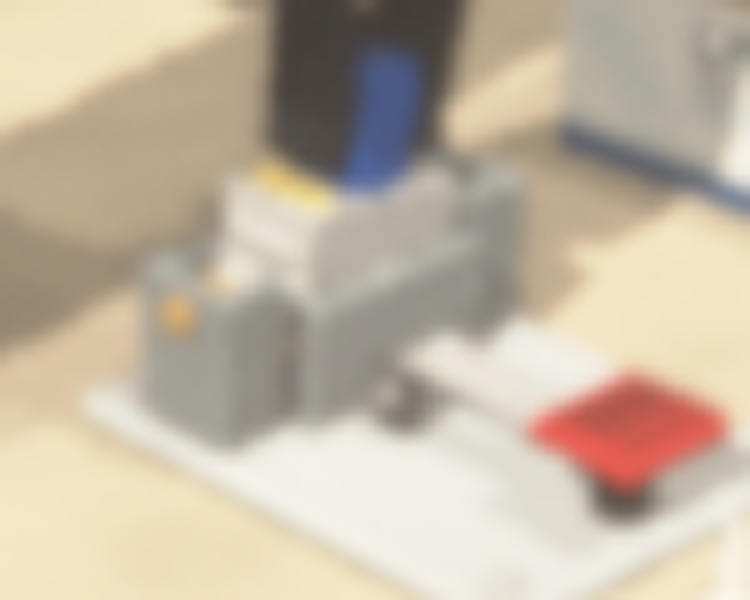

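Request:
step_arm --steps '[[[0, -0.08, -0.06], [-1, 0, 0]], [[0, -0.08, -0.06], [-1, 0, 0]], [[0, -0.08, -0.06], [-1, 0, 0]], [[0, -0.08, -0.06], [-1, 0, 0]]]'

```text
clock: 11.35
tool_pos: [0.5233, 0.0673, 0.0879]
eef_rot: [0.66, 0.75, -0.024, -0.021]
contact_force: [6.2, -0.5, -18.5]
opening: 0.224
finger_force: 59.9
```

```bash
python3 st.py
```

```text
t 11.35 nest TCP mm [-0.5 -2.2 87.9] tilt xyz deg [ 3.62  0.   -0.05] F nest [ -1.3  -6.1 -18.5] M [-1.31  0.18 -0.11] open mm 19.7 ff 59.9
```

Request:
step_arm --steps '[[[0, -0.07, -0.05], [-1, 0, 0]], [[0, -0.07, -0.05], [-1, 0, 0]], [[0, -0.07, -0.05], [-1, 0, 0]], [[0, -0.07, -0.05], [-1, 0, 0]]]'

```text
clock: 11.85
tool_pos: [0.521, 0.067, 0.0932]
eef_rot: [0.661, 0.751, 0.003, 0.003]
contact_force: [1.2, 0.4, 13.3]
opening: 0.222
finger_force: 59.9
```

```bash
python3 st.py
```

```text
t 11.85 nest TCP mm [-0.5  0.  93.2] tilt xyz deg [-0.49 -0.01 -0.07] F nest [ 0.2 -1.3 13.3] M [-0.21  0.04 -0.16] open mm 19.52 ff 59.9
```

Request:
step_arm --steps '[[[0, -0.08, -0.055], [-1, 0, 0]], [[0, -0.08, -0.055], [-1, 0, 0]], [[0, -0.08, -0.055], [-1, 0, 0]], [[0, -0.08, -0.055], [-1, 0, 0]], [[0, -0.08, -0.055], [-1, 0, 0]], [[0, -0.08, -0.055], [-1, 0, 0]], [[0, -0.08, -0.055], [-1, 0, 0]], [[0, 0, 0], [0, 0, 0]], [[0, 0, 0], [0, 0, 0]]]'

```text
clock: 12.98
tool_pos: [0.5176, 0.0667, 0.0964]
eef_rot: [0.659, 0.749, 0.051, 0.044]
contact_force: [5.7, 0.3, 0.5]
opening: 0.225
finger_force: 59.9
```

```bash
python3 st.py
python3 - <<'E'
from h import *
from plant import vision
s=vision.snapshot("side");np.savez("side5.npz",**s)
cv2.imwrite("pics/s5.png",cv2.resize(s["img"][200:270,260:335],(640,600),interpolation=cv2.INTER_CUBIC)[:,:,::-1])
E
```

```text
t 12.975 nest TCP mm [-0.4  3.5 96.4] tilt xyz deg [-7.72 -0.02 -0.04] F nest [-0.5 -5.7  0.5] M [-1.21  0.12  0.01] open mm 19.82 ff 59.9
```

View pics/s5.png

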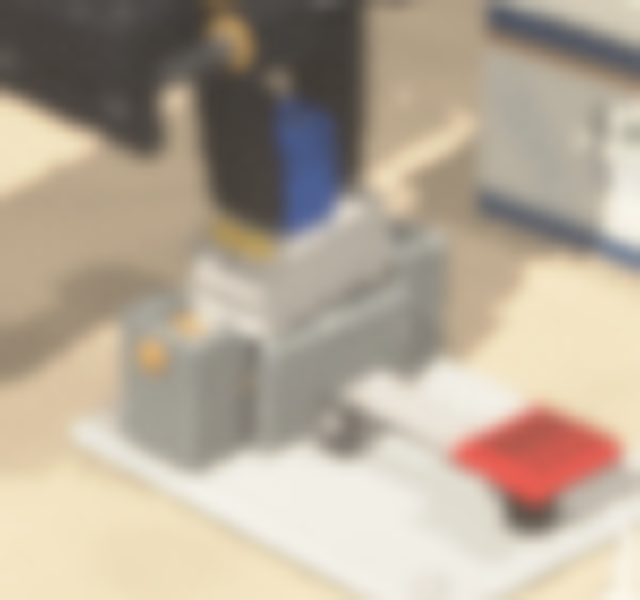

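Request:
step_arm --steps '[[[0, 0, -0.2], [0, 0, 0]], [[0, 0.02, -0.3], [0.3, 0, 0]], [[0, 0.05, -0.3], [1, 0, 0]], [[0, 0.05, -0.3], [1, 0, 0]], [[0, 0.05, -0.3], [1.2, 0, 0]], [[0, 0.05, -0.3], [1.2, 0, 0]], [[0, 0.05, -0.3], [1, 0, 0]], [[0, 0.05, -0.3], [1, 0, 0]], [[0, 0.05, -0.3], [1, 0, 0]], [[0, 0, -0.2], [0, 0, 0]], [[0, 0, 0], [0, 0, 0]]]'

```text
clock: 14.4
tool_pos: [0.5163, 0.0663, 0.1237]
eef_rot: [0.661, 0.751, -0.002, -0.002]
contact_force: [0.2, 0.1, -2.9]
opening: 0.222
finger_force: 59.9
```

```bash
python3 st.py
python3 - <<'E'
from h import *
from plant import vision
s=vision.snapshot("side");np.savez("side6.npz",**s)
cv2.imwrite("pics/s6.png",cv2.resize(s["img"][190:270,260:340],(600,600),interpolation=cv2.INTER_CUBIC)[:,:,::-1])
E
```

```text
t 14.4 nest TCP mm [ -0.6   4.8 123.7] tilt xyz deg [ 0.36 -0.   -0.06] F nest [ 0.1 -0.2 -2.9] M [ 0.08  0.09 -0.01] open mm 19.52 ff 59.9
```

View pics/s6.png

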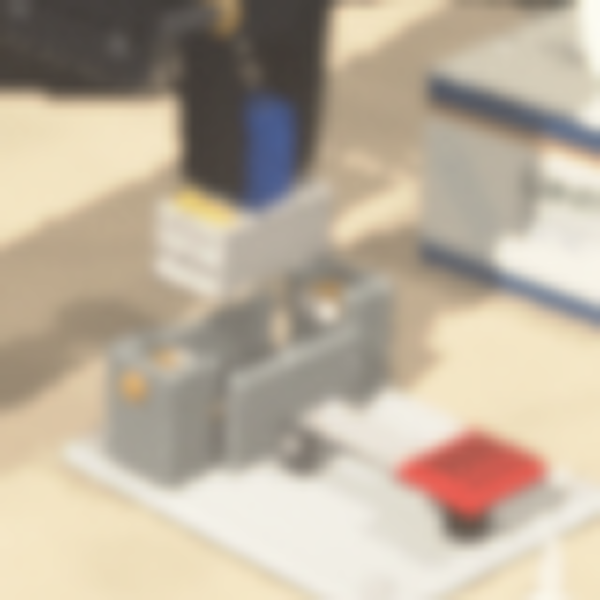

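Request:
step_arm --steps '[[[0, 0.1, 0], [-0.2, 0, 0]], [[0, 0.2, 0], [-0.2, 0, 0]], [[0, 0.1, 0], [0, 0, 0]], [[0, 0, 0], [0, 0, 0]], [[0, 0, 0], [0, 0, 0]], [[0, 0, 0], [0, 0, 0]], [[0, 0, 0], [0, 0, 0]], [[0, 0, 0], [0, 0, 0]]]'

```text
clock: 15.45
tool_pos: [0.521, 0.067, 0.1237]
eef_rot: [0.661, 0.751, 0.001, 0.001]
contact_force: [-0.4, -0.8, -3.1]
opening: 0.221
finger_force: 59.9
```

```bash
python3 st.py
python3 - <<'E'
from h import *
s=load("side6.npz"); a=np.radians(97.35); nx=np.array([np.cos(a),np.sin(a),0]); ny=np.array([-np.sin(a),np.cos(a),0])
o=np.array([.521,.0675,0])
for z in (.065,.070,.075,.080):
    f=lambda x,y,zz: np.round(proj(s,o+x*nx+y*ny+[0,0,zz]),1)
    print(z,"corner",f(-.015,.033,z),"shoulder",f(-.015,.033,z+.026),f(-.015,-.023,z+.026))
print("seen corner",(260+213/7.5,190+297/7.5),"shoulder",(260+228/7.5,190+236/7.5),(260+330/7.5,190+183/7.5))
E
```

```text
t 15.45 nest TCP mm [-5.000e-01  1.000e-01  1.237e+02] tilt xyz deg [-0.1  -0.   -0.06] F nest [-0.8  0.5 -3.1] M [ 0.03  0.04 -0.  ] open mm 19.42 ff 59.9
0.065 corner [288.3 233. ] shoulder [288.5 223.6] [303.7 217.3]
0.07 corner [288.3 231.2] shoulder [288.6 221.8] [303.8 215.5]
0.075 corner [288.4 229.4] shoulder [288.6 219.9] [303.9 213.7]
0.08 corner [288.4 227.6] shoulder [288.7 218.1] [304.  211.9]
seen corner (288.4, 229.6) shoulder (290.4, 221.46666666666667) (304.0, 214.4)
```

Underside at about 72–74 mm (some 21 mm above the posts), level, centred and still.

```bash
python3 -c "
from plant import finish_job
print(finish_job())"
```

```text
the job is handed in; nothing more can be done
None
```

Job handed in: I pressed the pedal to its stop, rocked the block free (striped end up about 7.5°, then plain end up about 7.7°), and it is held level and still about 21 mm above the posts, after 15.5 s.

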